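# Seat the two-bottle nest on the filling station's cone, groove and flat, and lock it

## Task

Lift the white two-bottle nest by its orange tab and settle it gently onto the brass cone, groove and flat seats of the dark filling base, feeling it home so that all three ball feet are fully down and it sits level. Let go, then slide the red-knobbed keeper right across over the nest's tongue to lock it. Do not drop or force the nest (no more than about 20 N between it and the seats or base), and leave the two bottles and the jar standing where they are.

Things in the scene. Friction and masses are not known exactly. Their poses are not given: they have to be found in the camera images.
- nest_grip (a point): Grasp point on the orange tab of the loose white nest: upright block 40 mm along the nest's x, 20 mm thick along y, 56 mm tall. This point lies on the nest's middle, 64 mm above the bottoms of its feet, 22 mm below the tab's top, 34 mm above the plate's top. Axes: z up, x along the nest's 200 mm length, y across its width.
- nest: The nest, 0.4 to 0.75 kg, on its feet on the bench. Origin: below the tab, level with the feet's bottoms. Plate 200 x 100 x 8 mm, underside 22 mm above the origin. A tongue, 30 mm wide along x, 8 mm thick, red mark, juts from the middle of the +y edge to y = 100 mm. Green collars, 76 mm outside, 18 mm tall, stand on the plate at x = -58 and 58 mm.
- cone_foot (a point): Bottom of the nest's cone foot, one of three 16 mm steel balls under the plate. In the nest's frame (mm): cone foot at (-75, 0), groove foot at (60, 38), flat foot at (60, -38). Fully home, each foot's bottom is level with seat_mark.
- seat_mark (a point): On the fixed base: where nest's origin comes, same axes (tongue to +y), when seated if the seat plate were central. The plate was aligned by a fitter: it truly lies up to 10 mm off in x and in y and 0.03 rad in yaw. This offset differs each time, is NOT reported, and must be felt or seen. Its height is exact: fully home, nest_grip is 64 mm above this point.
- cone_nominal (a point): Nominal foot point of the brass cone seat (true one off as seat_mark says): 45 degree walls, mouth 22 mm wide, 7.7 mm above this point, in a flat rim 54 mm wide. A V groove, same walls, mouth width and height, 48 mm long, rims 9 mm, points at the cone from (60, 38) mm of seat_mark; a flat disc, 44 mm wide, is at (60, -38). A foot d mm off axis touches d mm too high. Friction about 0.6.
- base: The fixed dark steel filling base, 230 x 180 mm, top 40 mm above the bench, with an aluminium seat plate. Origin: on the bench, 51.3 mm below seat_mark, same axes. The keeper runs in an aluminium guide block (60 x 26 mm, top 82.5 mm above the bench) on its +y side.
- keeper_knob (a point): Middle of the upright red knob, 16 mm in diameter, 32 mm tall, on the keeper: a steel bar 100 x 18 x 10 mm sliding along x at y = 87 mm of seat_mark, the knob on its middle. This point is 16 mm above the bar's top, 58.7 mm above seat_mark. Axes as seat_mark. The bar passes 2.7 mm above the tongue of a seated nest; a nest that is not home blocks it.
- keeper (a joint): Keeper travel in m: 0 open (at the start), 0.060 end stop, across the tongue. Pushing the knob along +x of seat_mark closes it; it resists with about 2 N and stays where it is left.
- bottle_a_mid (a point): Middle of a filled sauce bottle, 62 mm in diameter, 200 mm tall, standing. A bystander.
- bottle_b_mid (a point): Middle of a second such bottle. A bystander.
- jar_mid (a point): Middle of a jar of caps, 56 mm in diameter, 70 mm tall, standing. A bystander.
Not all that is in view belongs to the job. Leave any blue or pink look-alike of the nest alone.

How it is judged:
By the outcome, as a careful person would: the job done as asked, in the order asked, and still so for the second after the job is handed in, with the robot touching nothing.
It also fails if it takes over 72 s, if anything falls off the work surface, if the arm or the gripper's body presses on something with over 40 N, if the wrist force passes 120 N, or if a joint passes its speed limit or range.

## Robot

A 7-joint arm with a two-finger parallel gripper is mounted at the origin on the work surface. World frame = base frame: x ahead of the robot, y to its left, z up, the work surface at z = 0. Lengths are in m, angles in rad, forces in N, time in s.
With the tool pointing down it reaches from about 0.425 to 0.975 m from the base axis. Payload 16.7 kg.
Tool frame: the origin (TCP) lies at the very end of the fingers, on their centre line; the grasp point (between the pads) lies 19 mm behind it (bot.grip_point_offset is the distance from the TCP to the grasp point, in m); z points along the fingers, y is the line along which they close (so a half turn about z gives the same grasp; the last joint's range is limited). The gripper opens to 85 mm and grips with 20 to 120 N. Pads are 22 mm wide; open, the fingers measure 114 mm over their backs; the gripper's body (76 mm by 85 mm) begins 54 mm behind the grasp point. The pads swing forward as they close: fully open they stand 13 mm farther back than shut.
Start: joints at [1.03, 0.426, 0.074, 1.606, -0.034, 1.111, -0.067], TCP at [0.258, -0.624, 0.231] pointing down, gripper open.
Joint ranges: [-2.85, 2.85], [-0.5, 2.14], [-1.23, 1.37], [0.21, 2.46], [-1.02, 4.16], [0.16, 2.05], [-2.73, 2.73]. Speed limits (rad/s): [1.89, 1.89, 2.39, 2.39, 3.01, 3.01, 3.01].

## Interface

Orientations are given as a unit quaternion [x, y, z, w].
In Python, from plant import bot gives the robot as it stands. The module is installed in compiled form; this text tells all that it offers.
- The arm moves only by the tool drive_tool, never from a script. Its argument "rows" is a list of rows, each a list of 7 numbers: the shift along the tool's x, y, z in cm, then the turn, a rotation vector about the tool's x, y, z in degrees, then the opening, from 0 (shut) to 1 (fully open). In form: [[tx, ty, tz, ax, ay, az, grip], ...]. A call has exactly 8 rows; each row is the pose to reach, as a shift and turn from the pose commanded when the call began, along the tool's axes at that moment; what a row does not reach only later rows make up. A row lasts 1/12 s, in which the tool goes at most 41.7 mm and 7.16 degrees, less where a joint would pass 70% of its speed; a pose out of reach is approached as far as the arm can. A call with a gripper value outside its range is refused whole. The fingers move at their own pace and stop on an object; "grip_force" is the grip in N (left out, the last holds). Time passes only in rows, so rows that repeat a pose let the fingers close, or fill a call up. It gives the time, the measured TCP pose, the force, the opening and the grip force at its end, in the units of the state.
- bot.state(): the state, without advancing time (a new reading comes with each control period).
- bot.get_image(name): name is "side" or "top" or "wrist"; returns a dict with "pixels" (480x640x3 uint8, red, green, blue), "depth" (480x640 float32, m along the optical axis (not along the pixel's ray), 0 where there is no reading), "intrinsics" (3x3 intrinsics, pixels), "world_to_cam" (4x4, takes a point from world to camera coordinates). Camera axes: x right, y up, looking along -z (the intrinsics and any distortion apply to the point x, -y, -z); pixel columns grow to the right and rows downward; lengths in m; the calibration is good to about 2 mm. The wrist camera is an equidistant fisheye: a pixel r from the principal point sees the ray r / f radians off the axis. A picture is of the moment at which its call begins.
- bot.hand_in(): hands the job in; it is judged then, once.
Trained networks look in the newest picture that a camera, given by its name, has taken for a name from the list of things; names that differ only in an ending like _2 or _b are one class to them, and where a whole thing is asked for, a point or a joint stands for the part that bears it (a point fixed in the world has none). Each returns a list of dicts, best first, with "p" (0 to 1); they miss things now and then, are a little off and sometimes report something else, mostly with a low value. They report only what shows in the picture. A call takes as long as a camera call. They do not tell look-alikes from the thing itself.
- bot.boxes_of(camera, label): "rect" ([left, top, right, bottom] in pixels, round what is visible of it).
- bot.masks_of(camera, label): "mask" (480x640 bool, what is visible of it) and "rect" ([left, top, right, bottom] in pixels, round what is visible of it).
The state is a dict: "t": time; "joints": joint angles; "joint_vel": joint speeds; "joint_torque": joint torques, N m; "tool_pos": TCP position; "tcp_rot": TCP orientation; "force": force on the tool from outside, world axes, zero at the start; "wrist_torque": the same for the moment, N m; "finger_gap": opening from 0.0 (shut) to 1.0 (fully open); "finger_force": force on a finger pad.
Only numpy, scipy, OpenCV 4.12 (cv2) and the standard library are available. Lean on these libraries where they do the work, as an engineer would, in place of code of your own. Each camera call takes 0.05 s, during which the arm holds its last target. There are 200 camera calls.

## Working session

There is one attempt and no reset: what is moved stays moved. The work goes in short steps, Python scripts to look and compute and a tool call to move; the robot and the scene stay as the last step left them, time stands still between calls to the robot, and variables do not carry over. Pictures are saved under pics/ and viewed, at most 10 in all, crops included, and the job is handed in when it is done.

Besides the shell and the picture viewer there is one more tool, called after "Call:" as name(argument=value, ...), one argument or row to a line, values as JSON. drive_tool: Moves the arm, as the interface text tells. Its arguments: {"type":"object","properties":{"rows":{"type":"array","items":{"type":"array","items":{"type":"number"}}},"grip_force":{"type":"number"}},"required":["rows"]}

```bash
mkdir -p pics
cat > h.py <<'E'
import numpy as np, cv2
from plant import bot
def cloud(im):
    d=im["depth"];K=im["intrinsics"];T=np.linalg.inv(im["world_to_cam"])
    v,u=np.mgrid[:480,:640]
    X=np.stack([(u-K[0,2])/K[0,0]*d,-(v-K[1,2])/K[1,1]*d,-d],-1)
    P=X@T[:3,:3].T+T[:3,3]; P[d==0]=np.nan
    return P
def save(n,px): cv2.imwrite("pics/"+n,px[...,::-1])
E
python3 - <<'E'
from h import *
s=bot.state(); print({k:np.round(v,3) for k,v in s.items()})
for c in ("top","side"):
    im=bot.get_image(c); save(c+".png",im["pixels"]); np.savez(c+".npz",**im)
    P=cloud(im); print(c,im["intrinsics"].round(1).tolist(),np.linalg.inv(im["world_to_cam"]).round(3).tolist())
    for l in ("nest","nest_grip","base","keeper","keeper_knob","bottle_a_mid","jar_mid"):
        for r in bot.masks_of(c,l)[:3]:
            q=P[r["mask"]]; print(c,l,round(r["p"],2),np.round(r["rect"]).tolist(),np.nanmedian(q,0).round(3),np.nanmin(q,0).round(3),np.nanmax(q,0).round(3))
E
```

```text
{'t': np.float64(0.0), 'joints': array([ 1.029,  0.427,  0.074,  1.607, -0.034,  1.111, -0.067]), 'joint_vel': array([ 0.001, -0.001, -0.002, -0.001,  0.   ,  0.001,  0.001]), 'joint_torque': array([-1.0000e-03, -9.4982e+01,  3.7600e+00, -4.6351e+01,  1.9000e-02,
        1.0000e-02,  0.0000e+00]), 'tool_pos': array([ 0.258, -0.623,  0.231]), 'tcp_rot': array([ 0.981,  0.195, -0.   , -0.001]), 'force': array([-0.051,  0.235, -0.143]), 'wrist_torque': array([ 0.02 , -0.037,  0.007]), 'finger_force': np.float64(0.0), 'finger_gap': np.float64(1.0)}
top [[543.0, 0.0, 324.6], [0.0, 543.0, 238.1], [0.0, 0.0, 1.0]] [[0.027, 0.996, -0.085, 0.398], [-1.0, 0.028, 0.004, -0.125], [0.006, 0.085, 0.996, 1.509], [0.0, 0.0, 0.0, 1.0]]
top nest 0.98 [333.0, 303.0, 410.0, 367.0] [ 0.269 -0.265  0.031] [ 0.185 -0.367  0.019] [ 0.358 -0.152  0.092]
top nest 0.8 [443.0, 293.0, 520.0, 364.0] [ 0.3   -0.565  0.031] [ 0.206 -0.67  -0.009] [ 0.388 -0.455  0.094]
top nest 0.59 [334.0, 200.0, 395.0, 276.0] [ 0.526 -0.249  0.03 ] [ 0.426 -0.322 -0.007] [ 0.637 -0.156  0.096]
top nest_grip 0.88 [333.0, 198.0, 39
[... 1925 characters left out ...]
-0.005] [ 0.363 -0.147  0.091]
side base 0.61 [229.0, 327.0, 344.0, 400.0] [0.522 0.241 0.041] [ 0.402  0.064 -0.001] [0.682 0.288 0.131]
side keeper 0.71 [296.0, 365.0, 347.0, 382.0] [0.449 0.229 0.095] [0.402 0.189 0.047] [0.499 0.245 0.131]
side keeper_knob 0.71 [299.0, 365.0, 345.0, 381.0] [0.448 0.228 0.095] [ 0.402  0.154 -0.002] [0.51  0.245 0.131]
side bottle_a_mid 0.88 [220.0, 200.0, 247.0, 267.0] [ 0.763 -0.092  0.107] [ 0.74  -0.261 -0.002] [ 0.857 -0.076  0.205]
side bottle_a_mid 0.64 [298.0, 365.0, 344.0, 383.0] [0.448 0.229 0.095] [0.401 0.189 0.048] [0.5   0.245 0.131]
side jar_mid 0.69 [355.0, 294.0, 380.0, 325.0] [0.386 0.008 0.059] [ 0.359 -0.036  0.005] [0.414 0.022 0.076]
```

View pics/top.png

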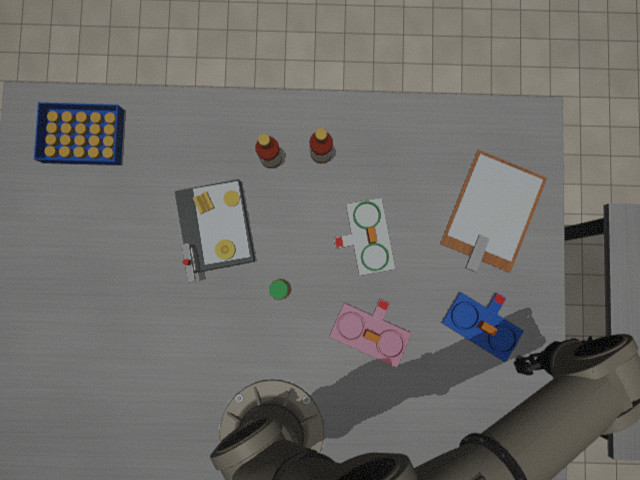

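View pics/side.png

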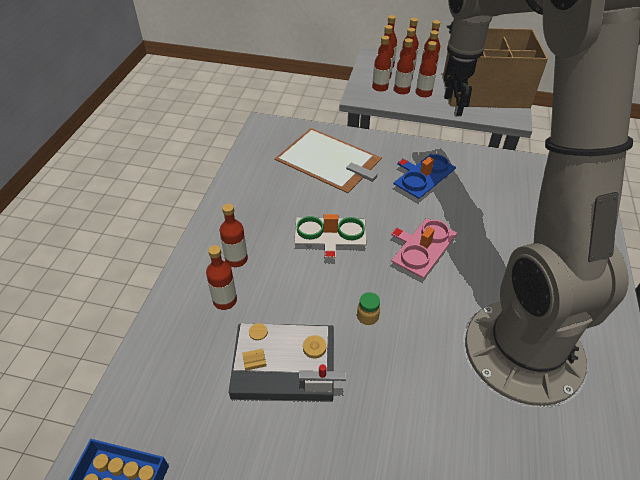

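The top picture shows the white nest at about (370,237), with its orange tab at (372,235) and its red tongue at (340,242). The base is at (215,225), with the cone at (225,249), groove at (203,202), flat at (232,198) and red knob at (186,262). The side picture agrees with this. The pink and blue nests are decoys.

```bash
cat >> h.py <<'E'
def plane(im,uv,z):
    K=im["intrinsics"];T=np.linalg.inv(im["world_to_cam"]);uv=np.atleast_2d(uv).astype(float)
    if im.get("fish",False):
        a=(uv-[K[0,2],K[1,2]])/[K[0,0],K[1,1]]; r=np.linalg.norm(a,axis=1)+1e-12
        D=np.c_[a[:,0]/r*np.sin(r),-a[:,1]/r*np.sin(r),-np.cos(r)]
    else: D=np.c_[(uv[:,0]-K[0,2])/K[0,0],-(uv[:,1]-K[1,2])/K[1,1],-np.ones(len(uv))]
    D=D@T[:3,:3].T; return T[:3,3]+D*((z-T[2,3])/D[:,2:])
def blobs(im,lo,hi,roi,amin=8):
    h=cv2.cvtColor(im["pixels"],cv2.COLOR_RGB2HSV); m=cv2.inRange(h,np.array(lo),np.array(hi)); k=np.zeros_like(m)
    x0,y0,x1,y1=roi;k[y0:y1,x0:x1]=m[y0:y1,x0:x1]
    n,lab,st,c=cv2.connectedComponentsWithStats(k)
    return [(st[i,4],c[i],lab==i) for i in range(1,n) if st[i,4]>=amin]
E
python3 - <<'E'
from h import *
R={"top":((325,190,405,285),(170,175,260,290)),"side":((285,205,375,265),(225,315,350,405))}
for c in R:
    im=dict(np.load(c+".npz")); a,b=R[c];P=cloud(im)
    for nm,lo,hi,roi in (("orange",(5,150,60),(18,255,255),a),("red nest",(0,150,60),(4,255,255),a),("white",(0,0,140),(179,40,255),a),("brass",(18,90,60),(32,255,255),b),("knob",(0,150,60),(4,255,255),b)):
        for A,ct,m in blobs(im,lo,hi,roi):
            z={"orange":.08,"red nest":.03,"white":.03,"brass":.059,"knob":.12}[nm]
            q=plane(im,ct,z)[0]; d=P[m]
            print(c,nm,A,ct.round(1),q.round(4),"depth med",np.nanmedian(d,0).round(4))
    # nest orientation from plate-height points in roi
    x0,y0,x1,y1=a;Q=P[y0:y1,x0:x1].reshape(-1,3);Q=Q[(Q[:,2]>.024)&(Q[:,2]<.036)]
    Q=Q[~np.isnan(Q[:,0])]; r=cv2.minAreaRect((Q[:,:2]*1000).astype(np.float32)); print(c,"plate+tongue rect",r)
    # base level 40mm and seat plate
    x0,y0,x1,y1=b;Q=P[y0:y1,x0:x1].reshape(-1,3)
    for lo,hi in ((.02,.15),(.043,.05)):
        q=Q[(Q[:,2]>lo)&(Q[:,2]<hi)];print(c,lo,cv2.minAreaRect((q[:,:2]*1000).astype(np.float32)))
    print(np.histogram(Q[:,2],np.arange(.03,.064,.002)))
E
```

```text
top orange 111 [371.6 234.6] [ 0.5327 -0.2539  0.08  ] depth med [ 0.5316 -0.2537  0.0845]
top red nest 50 [338.7 241.6] [ 0.5156 -0.169   0.03  ] depth med [ 0.515  -0.1694  0.0311]
top white 525 [383.4 234.3] [ 0.539  -0.2909  0.03  ] depth med [ 0.5395 -0.2893  0.0296]
top white 706 [356.1 238.7] [ 0.5249 -0.2162  0.03  ] depth med [ 0.5243 -0.2171  0.0294]
top white 402 [366.4 215. ] [ 0.5909 -0.2432  0.03  ] depth med [ 0.5912 -0.2428  0.0296]
top white 413 [374.3 256.7] [ 0.4772 -0.2671  0.03  ] depth med [ 0.4768 -0.2669  0.0295]
top brass 189 [231.3 197.9] [0.6234 0.1244 0.059 ] depth med [0.6246 0.1259 0.0511]
top brass 264 [203.1 202.4] [0.609  0.1995 0.059 ] depth med [0.6095 0.2004 0.0558]
top brass 303 [224.7 249.1] [0.4848 0.1361 0.059 ] depth med [0.4853 0.1369 0.0576]
top knob 20 [185.5 261.8] [0.4461 0.2238 0.12  ] depth med [0.4454 0.2221 0.1241]
top plate+tongue rect ((527.8429565429688, -229.97789001464844), (200.00436401367188, 150.34881591796875), 11.834495544433594)
top 0.02 ((536.8782348632812, 170.64633178710938), (255.20445251464844, 181.7601776123047), 12.6
[... 1057 characters left out ...]
135 0.2039 0.0574]
side knob 73 [322.2 370.5] [0.4498 0.2305 0.12  ] depth med [0.4497 0.2308 0.1233]
side plate+tongue rect ((532.9112548828125, -228.13084411621094), (199.88433837890625, 157.681884765625), 12.019238471984863)
side 0.02 ((542.9108276367188, 173.26211547851562), (254.30386352539062, 184.121337890625), 12.807229042053223)
side 0.043 ((554.1671752929688, 177.49412536621094), (225.65066528320312, 179.195556640625), 12.081750869750977)
(array([  35,   41,   70,  226,  567,  769,  700,  903, 1185,  812,  328,
        189,  121,  145,  199,  203]), array([0.03 , 0.032, 0.034, 0.036, 0.038, 0.04 , 0.042, 0.044, 0.046,
       0.048, 0.05 , 0.052, 0.054, 0.056, 0.058, 0.06 , 0.062]))
```

Call:
drive_tool(
  rows=[
    [4,-2.3,0,0,0,2,1],
    [8,-4.6,0,0,0,4,1],
    [12,-7,0,0,0,6,1],
    [16,-9.4,0,0,0,8,1],
    [20,-11.7,0,0,0,10.7,1],
    [24,-14,0,0,0,10.7,1],
    [28,-16.4,0,0,0,10.7,1],
    [31,-18.2,0,0,0,10.7,1],
  ],
)

```text
t: 1.47
tool_pos: [0.46, -0.3564, 0.2316]
tcp_rot: [0.995, 0.102, 0.0, 0.0]
force: [1.1, -0.2, -1.3]
finger_gap: 0.998
finger_force: 0.0
```

```bash
cat >> h.py <<'E'
from scipy.spatial.transform import Rotation as Ro
def to(p,yaw=None,s=None):
    "shift cm / turn deg in tool axes from the measured pose to world TCP p, tool-x yaw in deg, pointing down"
    s=s or bot.state(); R=Ro.from_quat(s["tcp_rot"]); t=R.inv().apply(np.array(p)-s["tool_pos"])*100
    if yaw is None: return t.round(2)
    a=np.radians(yaw); G=Ro.from_matrix(np.array([[np.cos(a),np.sin(a),0],[np.sin(a),-np.cos(a),0],[0,0,-1]]).T)
    return t.round(2),(R.inv()*G).as_rotvec(degrees=True).round(2)
E
python3 -c "
from h import *
s=bot.state();print(s['t'],s['tool_pos'],s['tcp_rot'],s['joints'].round(2));print(to([.535,-.256,.2],11.8))"
```

```text
1.4667 [ 0.46002286 -0.35644146  0.23163601] [9.94755445e-01 1.02281636e-01 2.02355771e-04 1.77018704e-04] [ 0.57  0.28 -0.03  1.82  0.01  1.05 -0.83]
(array([ 9.38, -8.31,  3.16]), array([ 0.02, -0.02, -0.06]))
```

Call:
drive_tool(
  rows=[
    [3,-2.5,1,0,0,0,1],
    [6,-5,2,0,0,0,1],
    [7.7,-6.8,3,0,0,0,1],
    [7.7,-6.8,3,0,0,0,1],
    [7.7,-6.8,3,0,0,0,1],
    [7.7,-6.8,3,0,0,0,1],
    [7.7,-6.8,3,0,0,0,1],
    [7.7,-6.8,3,0,0,0,1],
  ],
)

```text
t: 2.13
tool_pos: [0.5201, -0.2772, 0.2017]
tcp_rot: [0.995, 0.101, 0.0, 0.0]
force: [-0.4, 0.5, -0.2]
finger_gap: 1.002
finger_force: 0.0
```

Run:
```python
from h import *
s=bot.state();print(s['t'],s['tool_pos'],to([.535,-.256,.2],11.8))
im=bot.get_image("wrist");save("w1.png",im["pixels"]);im["fish"]=True;np.savez("w1.npz",**im)
print(im["intrinsics"].round(1).tolist(),np.linalg.inv(im["world_to_cam"]).round(3).tolist())
for nm,lo,hi,z in (("orange",(5,150,60),(18,255,255),.086),("red",(0,150,60),(4,255,255),.03),("green",(45,100,20),(85,255,255),.048)):
    for A,ct,m in blobs(im,lo,hi,(0,0,640,480),150): print(nm,A,ct.round(1),plane(im,ct,z)[0].round(4))
```

```text
2.1333 [ 0.52014564 -0.27718444  0.20172333] (array([ 1.88, -1.78,  0.17]), array([ 0.03, -0.02, -0.16]))
[[371.6, 0.0, 324.4], [0.0, 371.6, 243.9], [0.0, 0.0, 1.0]] [[0.202, 0.935, 0.29, 0.595], [-0.979, 0.193, 0.059, -0.261], [-0.001, -0.296, 0.955, 0.344], [0.0, 0.0, 0.0, 1.0]]
orange 3351 [544.3 193.3] [ 0.5925 -0.4393  0.086 ]
orange 1642 [297.7 206.6] [ 0.5395 -0.253   0.086 ]
orange 929 [585.1 303.5] [ 0.5083 -0.5292  0.086 ]
orange 215 [ 82.1 281.4] [ 0.4386 -0.0735  0.086 ]
orange 640 [512.8 447.9] [ 0.321  -0.5367  0.086 ]
red 535 [202.9 199. ] [ 0.5183 -0.1665  0.03  ]
red 267 [305.4 378.5] [ 0.3504 -0.2908  0.03  ]
green 1577 [296.2 129.4] [ 0.5923 -0.2387  0.048 ]
green 1538 [302.  273.8] [ 0.4745 -0.266   0.048 ]
green 1341 [ 50.6 304.3] [0.3746 0.0038 0.048 ]
```

View pics/w1.png

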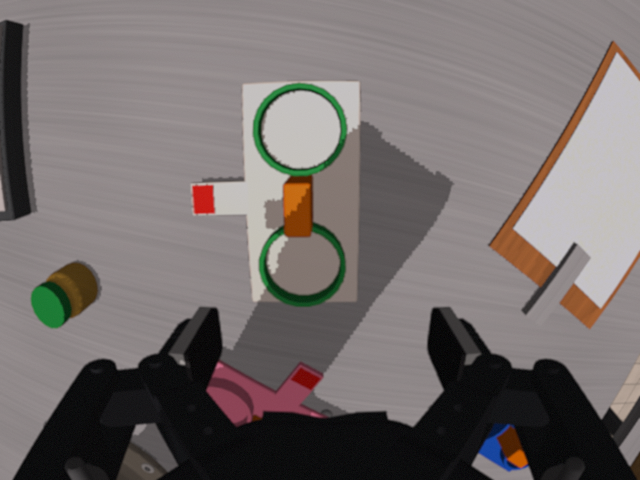

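The wrist view shows the nest right below: tab at about (298,206), rings at (300,128) and (302,272), red mark at (203,199). Next I'll refine its pose from the wrist depth.

```bash
cat >> h.py <<'E'
def fcloud(im):
    K=im["intrinsics"];T=np.linalg.inv(im["world_to_cam"]);v,u=np.mgrid[:480,:640];d=im["depth"]
    ax=(u-K[0,2])/K[0,0];ay=(v-K[1,2])/K[1,1];r=np.hypot(ax,ay)+1e-12;t=np.tan(np.minimum(r,1.4))
    P=np.stack([ax/r*t*d,-ay/r*t*d,-d],-1)@T[:3,:3].T+T[:3,3];P[(d==0)|(r>1.2)]=np.nan;return P
E
python3 - <<'E'
from h import *
im=dict(np.load("w1.npz",allow_pickle=True));P=fcloud(im)[75:310,185:370].reshape(-1,3)
f=lambda a,b:P[(P[:,2]>a)&(P[:,2]<b)]
print(np.histogram(P[:,2],np.arange(-.01,.1,.01)))
for a,b in ((.08,.095),(.043,.055),(.024,.037)):
    q=f(a,b);r=cv2.minAreaRect((q[:,:2]*1000).astype(np.float32));print(a,len(q),q.mean(0).round(4),np.median(q[:,2]).round(4),r)
E
```

```text
(array([ 9882,  6317,     0, 16021,  5772,  3516,    51,    99,    44,
        1546]), array([-0.01,  0.  ,  0.01,  0.02,  0.03,  0.04,  0.05,  0.06,  0.07,
        0.08,  0.09]))
0.08 1546 [ 0.5371 -0.2525  0.0852] 0.0853 ((536.2885131835938, -252.21498107910156), (40.20161056518555, 20.151254653930664), 11.390165328979492)
0.043 3250 [ 0.5427 -0.2513  0.047 ] 0.0471 ((536.383056640625, -252.39878845214844), (190.42874145507812, 75.70051574707031), 11.563708305358887)
0.024 21515 [ 0.5414 -0.2463  0.0296] 0.0295 ((530.90576171875, -228.28973388671875), (200.23751831054688, 150.81150817871094), 11.847373008728027)
```

Call:
drive_tool(
  rows=[
    [1,-1,3,0,0,0,1],
    [2.1,-2.1,6,0,0,0,1],
    [2.1,-2.1,9,0,0,0,1],
    [2.1,-2.1,12,0,0,0,1],
    [2.1,-2.1,14.5,0,0,0,1],
    [2.1,-2.1,15.6,0,0,0,1],
    [2.1,-2.1,15.6,0,0,0,1],
    [2.1,-2.1,15.6,0,0,0,1],
  ],
)

```text
t: 2.85
tool_pos: [0.537, -0.2516, 0.0459]
tcp_rot: [0.995, 0.102, -0.0, 0.0]
force: [0.8, -0.1, 0.6]
finger_gap: 0.997
finger_force: 0.0
```

Call:
drive_tool(
  rows=[
    [0,0,0,0,0,0,0.6],
    [0,0,0,0,0,0,0.4],
    [0,0,0,0,0,0,0.2],
    [0,0,0,0,0,0,0.1],
    [0,0,0,0,0,0,0.1],
    [0,0,0,0,0,0,0.1],
    [0,0,0,0,0,0,0.1],
    [0,0,0,0,0,0,0.1],
  ],
  grip_force=50,
)

```text
t: 3.52
tool_pos: [0.5371, -0.2512, 0.0456]
tcp_rot: [0.995, 0.102, 0.0, 0.0]
force: [-0.8, 0.7, 6.1]
finger_gap: 0.229
finger_force: 52.1
```

Call:
drive_tool(
  rows=[
    [0,0,-0.5,0,0,0,0.1],
    [0,0,-1.5,0,0,0,0.1],
    [0,0,-3.5,0,0,0,0.1],
    [0,0,-6,0,0,0,0.1],
    [0,0,-9,0,0,0,0.1],
    [0,0,-12,0,0,0,0.1],
    [0,0,-15,0,0,0,0.1],
    [0,0,-17.5,0,0,0,0.1],
  ],
)

```text
t: 4.18
tool_pos: [0.5368, -0.2511, 0.2232]
tcp_rot: [0.995, 0.102, 0.001, 0.0]
force: [1.3, -0.9, -4.3]
finger_gap: 0.231
finger_force: 50.8
```

Call:
drive_tool(
  rows=[
    [1,-3,0,0,0,0,0.1],
    [2,-6.5,0,0,0,0,0.1],
    [3,-10,0,0,0,0,0.1],
    [4,-13.5,0,0,0,0,0.1],
    [5,-17,0,0,0,0,0.1],
    [5.6,-20,0,0,0,0,0.1],
    [5.9,-22,0,0,0,0,0.1],
    [5.9,-22.4,0,0,0,0,0.1],
  ],
)

```text
t: 4.85
tool_pos: [0.5486, -0.0152, 0.2209]
tcp_rot: [0.994, 0.105, 0.0, -0.001]
force: [0.1, 0.5, -4.9]
finger_gap: 0.228
finger_force: 50.9
```

Call:
drive_tool(
  rows=[
    [0,0,0,0,0,0,0.1],
    [0,0,0,0,0,0,0.1],
    [0,0,0,0,0,0,0.1],
    [0,0,0,0,0,0,0.1],
    [0,0,0,0,0,0,0.1],
    [0,0,0,0,0,0,0.1],
    [0,0,0,0,0,0,0.1],
    [0,0,0,0,0,0,0.1],
  ],
)

```text
t: 5.52
tool_pos: [0.5491, -0.02, 0.2203]
tcp_rot: [0.995, 0.102, -0.0, -0.0]
force: [1.0, -0.8, -5.0]
finger_gap: 0.228
finger_force: 50.9
```

Run:
```python
from h import *
s=bot.state();print(s['t'],s['tool_pos'],s['tcp_rot'].round(4),s['force'].round(2),s['wrist_torque'].round(3),s['finger_gap'],s['joints'].round(2))
im=bot.get_image("wrist");save("w2.png",im["pixels"]);im["fish"]=True;np.savez("w2.npz",**im)
for A,ct,m in blobs(im,(18,90,60),(32,255,255),(0,0,640,480),100):
    q=fcloud(im)[m]; print("brass",A,ct.round(1),plane(im,ct,.059)[0].round(4),np.nanmedian(q,0).round(4))
```

```text
5.5167 [ 0.54909063 -0.02000951  0.22031175] [ 9.948e-01  1.021e-01 -0.000e+00 -1.000e-04] [ 1.04 -0.83 -4.95] [-0.05   0.016  0.004] 0.22779288513952453 [ 0.1   0.24 -0.21  1.89  0.06  1.01 -1.5 ]
brass 1731 [177.6 103.4] [0.6274 0.1236 0.059 ] [0.6275 0.1272 0.0511]
brass 1965 [103.3 112.4] [0.6125 0.1988 0.059 ] [0.6123 0.2022 0.057 ]
brass 1753 [148.4 246.6] [0.4953 0.1367 0.059 ] [0.4945 0.1384 0.0585]
```

View pics/w2.png

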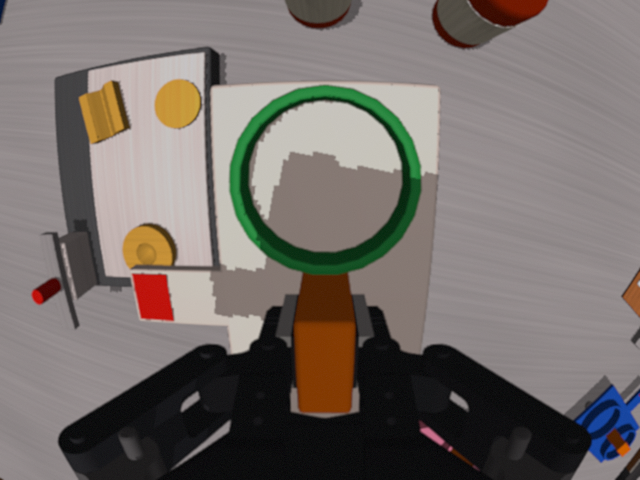

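The picture shows the flat at (178,103), the groove at (103,112) and the cone at (148,247), its lower edge hidden by the tongue. I'll fit the circles.

```bash
cat > seat.py <<'E'
from h import *
from scipy.optimize import least_squares
def seat(im,yc=None):
    B=sorted(blobs(im,(18,90,60),(32,255,255),(0,0,640,480),300),key=lambda b:-plane(im,b[1],.059)[0][0])
    P=fcloud(im);out=[]
    for A,ct,m in B[:3]:
        c=max(cv2.findContours(m.astype(np.uint8),cv2.RETR_EXTERNAL,cv2.CHAIN_APPROX_NONE)[0],key=len)[:,0]
        out.append((A,ct,m,c))
    fl=min(out[:2],key=lambda o:plane(im,o[1],.055)[0][1]);gr=max(out[:2],key=lambda o:plane(im,o[1],.055)[0][1]);co=out[2]
    def circ(c,z,r):
        q=plane(im,c,z)[:,:2]
        f=lambda p:np.hypot(*(q-p[:2]).T)-r
        s=least_squares(f,q.mean(0),loss="soft_l1",f_scale=.0005);return s.x,np.abs(f(s.x))
    F,e1=circ(fl[3],.0513,.022);C,e2=circ(co[3],.059,.027)
    g=P[gr[2]];r=cv2.minAreaRect((g[g[:,2]>.0575][:,:2]*1000).astype(np.float32)); G=np.array(r[0])/1000
    print("flat",F.round(4),np.median(e1).round(5),"cone",C.round(4),np.median(e2).round(5),"groove",G.round(4),r)
    # rigid fit
    M=np.array([[60,-38],[-75,0],[60,38.]])/1000;W=np.array([F,C,G]);
    a=M-M.mean(0);b=W-W.mean(0);th=np.arctan2((a[:,0]*b[:,1]-a[:,1]*b[:,0]).sum(),(a*b).sum());R=np.array([[np.cos(th),-np.sin(th)],[np.sin(th),np.cos(th)]])
    t=W.mean(0)-R@M.mean(0);print("origin",t.round(4),"yaw",np.degrees(th).round(2),"res mm",((W-(M@R.T+t))*1000).round(2).tolist());return t,th
if __name__=="__main__":
    im=dict(np.load("w2.npz",allow_pickle=True));seat(im)
    P=fcloud(im)
    # nest in hand: tongue/plate/tab
    n=P[270:470,110:440].reshape(-1,3)
    q=P[80:330,130:445].reshape(-1,3);q=q[(q[:,2]>.19)&(q[:,2]<.215)];print("plate z",np.median(q[:,2]),np.linalg.lstsq(np.c_[q[:,:2],np.ones(len(q))],q[:,2],rcond=None)[0])
    for A,ct,m in blobs(im,(45,100,20),(85,255,255),(200,60,450,300),300):
        g=P[m];zt=np.nanpercentile(g[:,2],90);g=g[g[:,2]>zt-.003];print("ring",zt.round(4));
        f=lambda p:np.minimum(abs(np.hypot(*(g[:,:2]-p[:2]).T)-p[2]),.004)
        s=least_squares(lambda p:np.hypot(*(g[:,:2]-p[:2]).T)-p[2],[.6,0,.037],loss="soft_l1",f_scale=.001);print("ring centre",s.x)
        u=Ro.from_quat(bot.state()["tcp_rot"]).as_matrix()[:2,0];tp=bot.state()["tool_pos"][:2]
        print("rel tool",(s.x[:2]-tp)@u,(s.x[:2]-tp)@[-u[1],u[0]])
E
python3 seat.py
```

```text
flat [0.6275 0.1274] 0.00075 cone [0.4913 0.1369] 0.00147 groove [0.6126 0.2024] ((612.6073608398438, 202.37857055664062), (47.67240905761719, 41.62375259399414), 25.948205947875977)
origin [0.5625 0.1524] yaw 12.07 res mm [[-1.6, -0.4], [2.19, 0.14], [-0.59, 0.26]]
plate z 0.20420245984247143 [ 0.00480873 -0.00520537  0.20159718]
ring 0.2228
ring centre [ 0.60458884 -0.00777999  0.03468213]
rel tool 0.05683817801757931 0.0006254021549194868
```

Call:
drive_tool(
  rows=[
    [0,2,0,0,0,0,0.1],
    [0,5,0,0,0,0,0.1],
    [0,7,0,0,0,0,0.1],
    [0,7,0,0,0,0,0.1],
    [0,7,0,0,0,0,0.1],
    [0,7,0,0,0,0,0.1],
    [0,7,0,0,0,0,0.1],
    [0,7,0,0,0,0,0.1],
  ],
)

```text
t: 6.23
tool_pos: [0.5633, -0.0875, 0.2204]
tcp_rot: [0.995, 0.103, 0.0, -0.0]
force: [-0.9, -0.2, -4.3]
finger_gap: 0.231
finger_force: 51.0
```

Run:
```python
from seat import *
im=bot.get_image("wrist");save("w3.png",im["pixels"][0:320,0:320]);im["fish"]=True;np.savez("w3.npz",**im);seat(im)
P=fcloud(im);s=bot.state();print(s["tool_pos"])
# whole-base: knob and base rect
for A,ct,m in blobs(im,(0,150,60),(4,255,255),(0,0,110,400),60): print("red",A,ct.round(1),np.nanmedian(P[m],0).round(4))
```

```text
flat [0.6276 0.1269] 0.00086 cone [0.4893 0.136 ] 0.00128 groove [0.6123 0.2024] ((612.2943725585938, 202.3574676513672), (47.88787078857422, 41.9874382019043), 25.2928409576416)
origin [0.5617 0.1519] yaw 12.19 res mm [[-0.8, -0.53], [0.88, -0.08], [-0.08, 0.61]]
[ 0.56334219 -0.08755048  0.22040099]
red 192 [  6.6 284.1] [0.453  0.2193 0.1084]
```

View pics/w3.png

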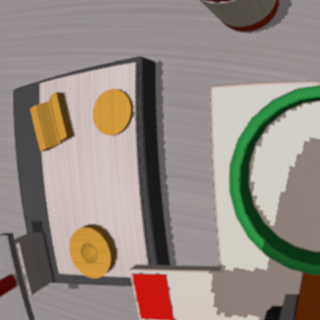

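Run:
```python
from seat import *
for f in ("w2","w3"):
    im=dict(np.load(f+".npz",allow_pickle=True));P=fcloud(im)
    for A,ct,m in blobs(im,(15,80,50),(35,255,255),(0,0,640,480),300):
        g=P[m]; zt=np.nanpercentile(g[:,2],80); g=g[abs(g[:,2]-zt)<.0022][:,:2]
        (c,r)=cv2.minEnclosingCircle((g*1000).astype(np.float32)); rc=cv2.minAreaRect((g*1000).astype(np.float32))
        R={True:.022,False:.027}[zt<.055]
        h=cv2.convexHull((g*1000).astype(np.float32))[:,0]/1000
        s=least_squares(lambda p:np.hypot(*(h-p).T)-R,h.mean(0),loss="soft_l1",f_scale=.0005).x
        print(f,A,zt.round(4),"minencl",np.round(c,1),round(r,1),"circ",(s*1000).round(1),"rect",np.round(rc[0],1),np.round(rc[1],1),round(rc[2],1))
```

```text
w2 1816 0.0517 minencl [627.7 128.1] 22.4 circ [627.5 128.2] rect [627.6 127.9] [43.1 43.6] 20.1
w2 2110 0.0589 minencl [612.7 202.6] 31.1 circ [611.4 199.8] rect [612.5 202.9] [48.5 42.1] 27.0
w2 1908 0.0593 minencl [487.6 138.8] 27.6 circ [487.7 138.7] rect [494.3 140.7] [40.  53.9] 16.9
w3 1443 0.0518 minencl [627.6 127.7] 22.7 circ [627.5 127.9] rect [627.5 127.8] [43.3 43.1] 89.6
w3 1682 0.0589 minencl [612.2 202.3] 30.7 circ [613.2 202.7] rect [612.6 202.5] [48.6 43.1] 27.0
w3 1932 0.0595 minencl [488. 139.] 27.6 circ [487.8 138.9] rect [488.2 138.9] [53.  54.6] 56.9
w3 407 0.0406 minencl [407.6  -3.3] 12.5 circ [390.8  -7.5] rect [409.9  -3. ] [ 4.6 25. ] 7.7
```

Call:
drive_tool(
  rows=[
    [0.8,-3.5,0,0,0,0.4,0.1],
    [1.5,-7,0,0,0,0.4,0.1],
    [2.3,-10.5,0,0,0,0.4,0.1],
    [3,-14,0,0,0,0.4,0.1],
    [3.8,-18,0,0,0,0.4,0.1],
    [4.4,-21.5,0,0,0,0.4,0.1],
    [4.8,-23.2,1,0,0,0.4,0.1],
    [4.9,-23.7,2.5,0,0,0.4,0.1],
  ],
)

```text
t: 6.95
tool_pos: [0.5631, 0.1592, 0.1965]
tcp_rot: [0.995, 0.102, 0.001, -0.001]
force: [-0.1, -0.9, -4.9]
finger_gap: 0.228
finger_force: 51.1
```

Call:
drive_tool(
  rows=[
    [0,0,1.5,0,0,0,0.1],
    [0,0,3,0,0,0,0.1],
    [0,0,4.5,0,0,0,0.1],
    [0,0,5.5,0,0,0,0.1],
    [0,0,6,0,0,0,0.1],
    [0,0,6,0,0,0,0.1],
    [0,0,6,0,0,0,0.1],
    [0,0,6,0,0,0,0.1],
  ],
)

```text
t: 7.62
tool_pos: [0.5635, 0.1539, 0.1362]
tcp_rot: [0.995, 0.099, 0.001, -0.0]
force: [-0.7, 0.6, -4.7]
finger_gap: 0.228
finger_force: 51.0
```

Run:
```python
from h import *
s=bot.state();print(s['t'],s['tool_pos'].round(4),s['tcp_rot'].round(4),s['force'].round(2),s['wrist_torque'].round(3));print(to([.5626,.1536,.0969],11.35))
```

```text
7.6167 [0.5635 0.1539 0.1362] [ 9.951e-01  9.880e-02  6.000e-04 -2.000e-04] [-0.75  0.64 -4.68] [ 0.022 -0.051 -0.001]
(array([-0.1 ,  0.01,  3.93]), array([-0.01, -0.07, -0.01]))
```

Call:
drive_tool(
  rows=[
    [-0.1,0,0.8,0,0,0,0.1],
    [-0.1,0,1.6,0,0,0,0.1],
    [-0.1,0,2.3,0,0,0,0.1],
    [-0.1,0,2.8,0,0,0,0.1],
    [-0.1,0,3,0,0,0,0.1],
    [-0.1,0,3,0,0,0,0.1],
    [-0.1,0,3,0,0,0,0.1],
    [-0.1,0,3,0,0,0,0.1],
  ],
)

```text
t: 8.28
tool_pos: [0.5623, 0.1536, 0.1056]
tcp_rot: [0.995, 0.099, 0.0, -0.0]
force: [-0.6, 0.5, -4.6]
finger_gap: 0.228
finger_force: 51.1
```

Call:
drive_tool(
  rows=[
    [0,0,0.1,0,0,0,0.1],
    [0,0,0.2,0,0,0,0.1],
    [0,0,0.3,0,0,0,0.1],
    [0,0,0.4,0,0,0,0.1],
    [0,0,0.5,0,0,0,0.1],
    [0,0,0.6,0,0,0,0.1],
    [0,0,0.6,0,0,0,0.1],
    [0,0,0.6,0,0,0,0.1],
  ],
)

```text
t: 8.95
tool_pos: [0.5621, 0.1535, 0.0993]
tcp_rot: [0.995, 0.099, -0.0, -0.0]
force: [-0.0, -0.7, -4.7]
finger_gap: 0.229
finger_force: 51.1
```

Call:
drive_tool(
  rows=[
    [0,0,0.03,0,0,0,0.1],
    [0,0,0.06,0,0,0,0.1],
    [0,0,0.1,0,0,0,0.1],
    [0,0,0.12,0,0,0,0.1],
    [0,0,0.12,0,0,0,0.1],
    [0,0,0.12,0,0,0,0.1],
    [0,0,0.12,0,0,0,0.1],
    [0,0,0.12,0,0,0,0.1],
  ],
)

```text
t: 9.62
tool_pos: [0.5621, 0.1535, 0.0981]
tcp_rot: [0.995, 0.099, 0.0, -0.0]
force: [0.2, 0.3, -3.2]
finger_gap: 0.225
finger_force: 51.2
```

Run:
```python
from h import *
s=bot.state();print(s['t'],s['tool_pos'].round(4),s['tcp_rot'].round(4),s['force'].round(2),s['wrist_torque'].round(3))
```

```text
9.6167 [0.5621 0.1535 0.0981] [ 0.9951  0.0988  0.     -0.    ] [ 0.22  0.34 -3.2 ] [-0.074 -0.018  0.024]
```

Call:
drive_tool(
  rows=[
    [0,0,0.02,0,0,0,0.1],
    [0,0,0.04,0,0,0,0.1],
    [0,0,0.06,0,0,0,0.1],
    [0,0,0.06,0,0,0,0.1],
    [0,0,0.06,0,0,0,0.1],
    [0,0,0.06,0,0,0,0.1],
    [0,0,0.06,0,0,0,0.1],
    [0,0,0.06,0,0,0,0.1],
  ],
)

```text
t: 10.28
tool_pos: [0.5623, 0.1535, 0.0977]
tcp_rot: [0.995, 0.099, 0.0, -0.0]
force: [1.7, 0.3, 0.2]
finger_gap: 0.228
finger_force: 51.7
```

Run:
```python
from h import *
s=bot.state();print(s['t'],s['tool_pos'].round(4),s['tcp_rot'].round(4),s['force'].round(2),s['wrist_torque'].round(3))
```

```text
10.2833 [0.5623 0.1535 0.0977] [ 9.951e-01  9.880e-02  2.000e-04 -1.000e-04] [1.74 0.32 0.2 ] [ 0.018  0.005 -0.016]
```

Call:
drive_tool(
  rows=[
    [0.02,0,0,0,0,0,0.1],
    [0.04,0,0,0,0,0,0.1],
    [0.05,0,0,0,0,0,0.1],
    [0.05,0,0,0,0,0,0.1],
    [0.05,0,0.01,0,0,0,0.1],
    [0.05,0,0.02,0,0,0,0.1],
    [0.05,0,0.03,0,0,0,0.1],
    [0.05,0,0.03,0,0,0,0.1],
  ],
)

```text
t: 10.95
tool_pos: [0.5626, 0.1536, 0.0974]
tcp_rot: [0.995, 0.099, 0.0, -0.0]
force: [-0.7, -0.4, 2.8]
finger_gap: 0.228
finger_force: 52.2
```

Run:
```python
from h import *
s=bot.state();print(s['t'],s['tool_pos'].round(4),s['tcp_rot'].round(4),s['force'].round(2),s['wrist_torque'].round(3))
```

```text
10.95 [0.5626 0.1536 0.0974] [ 0.9951  0.0988  0.     -0.    ] [-0.71 -0.45  2.76] [ 0.009  0.427 -0.058]
```

Call:
drive_tool(
  rows=[
    [0,0,0,0,-0.1,0,0.1],
    [0,0,0,0,-0.2,0,0.1],
    [0,0,0,0,-0.3,0,0.1],
    [0,0,0,0,-0.3,0,0.1],
    [0,0,0.01,0,-0.3,0,0.1],
    [0,0,0.02,0,-0.3,0,0.1],
    [0,0,0.02,0,-0.3,0,0.1],
    [0,0,0.02,0,-0.3,0,0.1],
  ],
)

```text
t: 11.62
tool_pos: [0.5627, 0.1536, 0.0972]
tcp_rot: [0.995, 0.099, -0.002, 0.0]
force: [0.1, -0.2, 4.2]
finger_gap: 0.228
finger_force: 52.5
```

Run:
```python
from h import *
s=bot.state();print(s['t'],s['tool_pos'].round(4),s['tcp_rot'].round(4),s['force'].round(2),s['wrist_torque'].round(3))
```

```text
11.6167 [0.5627 0.1536 0.0972] [ 9.951e-01  9.880e-02 -2.400e-03  2.000e-04] [ 0.13 -0.21  4.15] [-0.099  0.048 -0.101]
```

Call:
drive_tool(
  rows=[
    [0,0,0.01,0,0,0,0.1],
    [0,0,0.02,0,0,0,0.1],
    [0,0,0.02,0,0,0,0.1],
    [0,0,0.02,0,0,0,0.1],
    [0,0,0.02,0,0,0,0.1],
    [0,0,0.02,0,0,0,0.1],
    [0,0,0.02,0,0,0,0.1],
    [0,0,0.02,0,0,0,0.1],
  ],
)

```text
t: 12.28
tool_pos: [0.5627, 0.1536, 0.0971]
tcp_rot: [0.995, 0.099, -0.002, 0.0]
force: [0.2, -2.1, 6.6]
finger_gap: 0.225
finger_force: 52.9
```

Run:
```python
from h import *
s=bot.state();print(s['t'],s['tool_pos'].round(4),s['tcp_rot'].round(4),s['force'].round(2),s['wrist_torque'].round(3))
```

```text
12.2833 [0.5627 0.1536 0.0971] [ 9.951e-01  9.880e-02 -2.400e-03  3.000e-04] [ 0.21 -2.09  6.56] [-0.153  0.205 -0.057]
```

Call:
drive_tool(
  rows=[
    [0,0,-0.01,0,0,0,0.1],
    [0,0,-0.02,0,0,0,0.1],
    [0,0,-0.02,0,0,0,0.2],
    [0,0,-0.02,0,0,0,0.25],
    [0,0,-0.02,0,0,0,0.3],
    [0,0,-0.02,0,0,0,0.35],
    [0,0,-0.02,0,0,0,0.4],
    [0,0,-0.02,0,0,0,0.5],
  ],
  grip_force=20,
)

```text
t: 12.95
tool_pos: [0.5625, 0.1536, 0.0969]
tcp_rot: [0.995, 0.099, -0.003, 0.0]
force: [1.1, 0.1, 0.6]
finger_gap: 0.496
finger_force: 0.0
```

Call:
drive_tool(
  rows=[
    [0,0,-0.02,0,0,0,0.6],
    [0,0,-0.02,0,0,0,0.7],
    [0,0,-0.02,0,0,0,0.7],
    [0,0,-0.02,0,0,0,0.7],
    [0,0,-0.02,0,0,0,0.7],
    [0,0,-0.02,0,0,0,0.7],
    [0,0,-0.02,0,0,0,0.7],
    [0,0,-0.02,0,0,0,0.7],
  ],
)

```text
t: 13.62
tool_pos: [0.5626, 0.1536, 0.0973]
tcp_rot: [0.995, 0.099, -0.003, 0.0]
force: [-0.4, -0.3, -0.2]
finger_gap: 0.697
finger_force: 0.0
```

Run:
```python
from h import *
s=bot.state();print(s['t'],s['tool_pos'].round(4),s['force'].round(2),s['finger_gap'])
im=bot.get_image("wrist");save("w4.png",im["pixels"]);im["fish"]=True;np.savez("w4.npz",**im);P=fcloud(im)
tp=s["tool_pos"];a=np.radians(11.35);u=np.array([np.cos(a),np.sin(a)]);v=np.array([-u[1],u[0]])
X=(P[...,:2]-[.5614,.1537])@u;Y=(P[...,:2]-[.5614,.1537])@v;Z=P[...,2]
m=(abs(Z-.0813)<.006)&(abs(X)<.098)&(abs(Y)<.048)
A=np.c_[X[m],Y[m],np.ones(m.sum())];c=np.linalg.lstsq(A,Z[m],rcond=None)[0];print("plate",c,m.sum(),(Z[m]-A@c).std())
g=(abs(Z-.0993)<.004)&(np.abs(np.hypot(abs(X-.058),Y)-.036)<.01);print("collar z",np.median(Z[g]),X[g].mean(),Y[g].mean())
```

```text
13.6167 [0.5626 0.1536 0.0973] [-0.37 -0.29 -0.16] 0.6968171673598744
plate [-0.00327109  0.00037859  0.08105466] 43278 0.0010030619911006768
collar z 0.0984458759793787 0.05750915771703102 9.056423522122381e-05
```

View pics/w4.png

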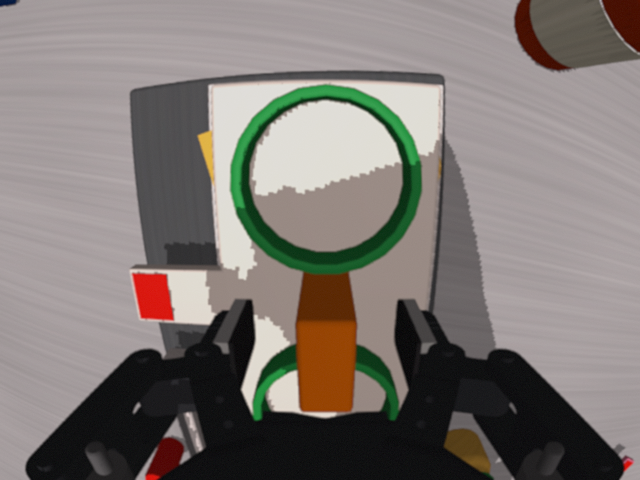

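The nest is released and looks flat: plate top measures 81.05 mm against 81.3 mm nominal, with the tab at (326,340). Next I lift clear and find the knob.

Call:
drive_tool(
  rows=[
    [0,0,-0.5,0,0,0,0.7],
    [0,0,-1.5,0,0,0,0.7],
    [0,0,-3,0,0,0,0.7],
    [0,0,-5,0,0,0,0.7],
    [0,0,-8,0,0.3,0,0.7],
    [0,0,-11,0,0.3,0,0.7],
    [-3,-1.5,-11,0,0.3,0,0.7],
    [-6,-3,-11,0,0.3,0,0.7],
  ],
)

```text
t: 14.33
tool_pos: [0.4993, 0.1715, 0.21]
tcp_rot: [0.995, 0.098, 0.002, -0.001]
force: [-0.3, 0.9, -1.6]
finger_gap: 0.702
finger_force: 0.0
```

Call:
drive_tool(
  rows=[
    [-2,-1,0,0,0,0,0.6],
    [-5,-2.2,0,0,0,0,0.6],
    [-7,-3.2,0,0,0,0,0.6],
    [-7,-3.2,0,0,0,0,0.6],
    [-7,-3.2,0,0,0,0,0.6],
    [-7,-3.2,0,0,0,0,0.6],
    [-7,-3.2,0,0,0,0,0.6],
    [-7,-3.2,0,0,0,0,0.6],
  ],
)

```text
t: 15.0
tool_pos: [0.4241, 0.1887, 0.2076]
tcp_rot: [0.995, 0.098, 0.0, -0.0]
force: [0.6, -0.0, -0.0]
finger_gap: 0.599
finger_force: 0.0
```

Run:
```python
from h import *
s=bot.state();print(s['t'],s['tool_pos'].round(4),s['tcp_rot'].round(4),s['force'].round(2))
im=bot.get_image("wrist");save("w5.png",im["pixels"]);im["fish"]=True;np.savez("w5.npz",**im);P=fcloud(im)
for A,ct,m in blobs(im,(0,150,50),(5,255,255),(0,0,640,480),60):
    g=P[m];zt=np.nanpercentile(g[:,2],95);t=g[g[:,2]>zt-.003];print("red",A,ct.round(1),np.nanmedian(g,0).round(4),"top",zt.round(4),t.mean(0).round(4),cv2.minAreaRect((t[:,:2]*1000).astype(np.float32)))
a=np.radians(11.35);u=np.array([np.cos(a),np.sin(a)]);v=np.array([-u[1],u[0]])
X=(P[...,:2]-[.5614,.1537])@u;Y=(P[...,:2]-[.5614,.1537])@v;Z=P[...,2]
m=(abs(Z-.0813)<.006)&(abs(X)<.098)&(abs(Y)<.048)
A=np.c_[X[m],Y[m],np.ones(m.sum())];c=np.linalg.lstsq(A,Z[m],rcond=None)[0];print("plate",c,m.sum())
b=(abs(Z-.094)<.004)&(X<-.02)&(Y>.06);print("bar",b.sum(),cv2.minAreaRect((np.c_[P[b][:,:2]]*1000).astype(np.float32)))
```

```text
15.0 [0.4241 0.1887 0.2076] [ 9.951e-01  9.840e-02  0.000e+00 -1.000e-04] [ 0.63 -0.04 -0.01]
red 89 [625.5  10.9] [ 0.7415 -0.1025  0.012 ] top 0.0213 [ 0.7424 -0.1038  0.0203] ((741.7826538085938, -105.40177154541016), (29.899667739868164, 4.697119235992432), 80.46986389160156)
red 893 [288.   62.6] [0.5439 0.2399 0.0814] top 0.0826 [0.5438 0.24   0.0814] ((543.8427124023438, 240.10145568847656), (25.074787139892578, 18.832826614379883), 11.339004516601562)
red 558 [276.9 201.4] [0.4514 0.2252 0.1253] top 0.1265 [0.45   0.2258 0.1255] ((449.7857360839844, 225.98324584960938), (13.706287384033203, 15.307016372680664), 55.33808898925781)
plate [-0.00243289 -0.0008842   0.08077536] 18046
bar 3018 ((449.09100341796875, 225.87823486328125), (100.2146224975586, 18.682781219482422), 12.557479858398438)
```

View pics/w5.png

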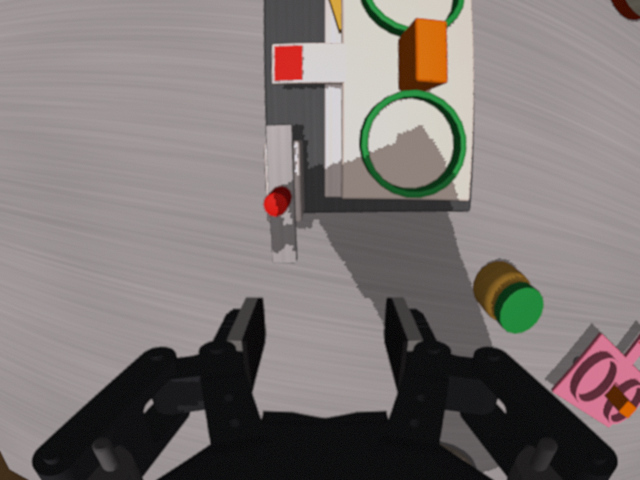

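The picture shows the knob at (277,201) on the open bar, with the tongue's red mark at (288,62) ahead of it and the nest flat. I'll straddle the knob and grip it.

Call:
drive_tool(
  rows=[
    [1.5,-1.5,0,0,0,-1.2,0.6],
    [3.2,-3.2,0,0,0,-1.2,0.6],
    [3.2,-3.2,3,0,0,-1.2,0.6],
    [3.2,-3.2,6,0,0,-1.2,0.6],
    [3.2,-3.2,9,0,0,-1.2,0.6],
    [3.2,-3.2,10.8,0,0,-1.2,0.6],
    [3.2,-3.2,10.8,0,0,-1.2,0.6],
    [3.2,-3.2,10.8,0,0,-1.2,0.6],
  ],
)

```text
t: 15.72
tool_pos: [0.4484, 0.2264, 0.0991]
tcp_rot: [0.994, 0.109, -0.001, 0.0]
force: [-0.1, 0.5, 0.7]
finger_gap: 0.604
finger_force: 0.0
```

Call:
drive_tool(
  rows=[
    [0,0,0,0,0,0,0.4],
    [0,0,0,0,0,0,0.3],
    [0,0,0,0,0,0,0.2],
    [0,0,0,0,0,0,0.15],
    [0,0,0,0,0,0,0.1],
    [0,0,0,0,0,0,0.1],
    [0,0,0,0,0,0,0.1],
    [0,0,0,0,0,0,0.1],
  ],
  grip_force=20,
)

```text
t: 16.38
tool_pos: [0.4498, 0.2253, 0.101]
tcp_rot: [0.994, 0.109, 0.001, 0.001]
force: [1.9, -9.4, 10.4]
finger_gap: 0.179
finger_force: 20.7
```

Call:
drive_tool(
  rows=[
    [0,0.05,-0.2,0,0,0,0.1],
    [0.2,0.07,-0.3,0,0,0,0.1],
    [0.6,0.07,-0.3,0,0,0,0.1],
    [1.1,0.07,-0.3,0,0,0,0.1],
    [1.6,0.07,-0.3,0,0,0,0.1],
    [2,0.07,-0.3,0,0,0,0.1],
    [2.2,0.07,-0.3,0,0,0,0.1],
    [2.2,0.07,-0.3,0,0,0,0.1],
  ],
)

```text
t: 17.05
tool_pos: [0.4708, 0.2298, 0.1021]
tcp_rot: [0.994, 0.109, -0.0, 0.0]
force: [2.8, -5.3, -20.9]
finger_gap: 0.175
finger_force: 20.8
```

Call:
drive_tool(
  rows=[
    [0,0.02,0.1,0,0,0,0.1],
    [0.3,0.04,0.14,0,0,0,0.1],
    [0.7,0.04,0.14,0,0,0,0.1],
    [1.2,0.04,0.14,0,0,0,0.1],
    [1.7,0.04,0.14,0,0,0,0.1],
    [2.2,0.04,0.14,0,0,0,0.1],
    [2.5,0.04,0.14,0,0,0,0.1],
    [2.5,0.04,0.14,0,0,0,0.1],
  ],
)

```text
t: 17.72
tool_pos: [0.4966, 0.2355, 0.102]
tcp_rot: [0.994, 0.109, 0.001, -0.0]
force: [3.5, -5.9, -5.4]
finger_gap: 0.177
finger_force: 22.2
```

Call:
drive_tool(
  rows=[
    [0.3,0.04,0,0,0,0,0.1],
    [0.6,0.04,0,0,0,0,0.1],
    [0.8,0.04,0,0,0,0,0.1],
    [1,0.04,0,0,0,0,0.1],
    [1.15,0.04,0,0,0,0,0.1],
    [1.25,0.04,0,0,0,0,0.1],
    [1.3,0.04,0,0,0,0,0.1],
    [1.3,0.04,0,0,0,0,0.1],
  ],
)

```text
t: 18.38
tool_pos: [0.5081, 0.238, 0.1018]
tcp_rot: [0.994, 0.109, 0.0, 0.0]
force: [-3.6, -6.7, 3.1]
finger_gap: 0.174
finger_force: 23.1
```

```bash
python3 -c "
from h import *
s=bot.state();print(s['t'],s['tool_pos'].round(4),s['force'].round(2),s['wrist_torque'].round(2))"
```

```text
18.3833 [0.5081 0.238  0.1018] [-3.57 -6.66  3.07] [-1.45  0.9   0.  ]
```

Call:
drive_tool(
  rows=[
    [0.05,0.02,0,0,0,0,0.1],
    [0.1,0.02,0,0,0,0,0.1],
    [0.1,0.02,0,0,0,0,0.1],
    [0.1,0.02,0,0,0,0,0.1],
    [0,0.02,0,0,0,0,0.1],
    [0,0.02,0,0,0,0,0.1],
    [0,0.02,0,0,0,0,0.1],
    [0,0.02,0,0,0,0,0.1],
  ],
)

```text
t: 19.05
tool_pos: [0.508, 0.238, 0.1018]
tcp_rot: [0.994, 0.109, 0.0, 0.0]
force: [-4.1, -4.8, 2.6]
finger_gap: 0.174
finger_force: 22.8
```

Call:
drive_tool(
  rows=[
    [0,0,0,0,0,0,0.2],
    [0,0,0,0,0,0,0.3],
    [0,0,0,0,0,0,0.4],
    [0,0,0,0,0,0,0.5],
    [0,0,0,0,0,0,0.6],
    [0,0,0,0,0,0,0.6],
    [0,0,-1,0,0,0,0.6],
    [0,0,-3,0,0,0,0.6],
  ],
)

```text
t: 19.72
tool_pos: [0.5064, 0.2374, 0.1302]
tcp_rot: [0.994, 0.109, -0.002, 0.0]
force: [-0.5, -0.0, 0.6]
finger_gap: 0.601
finger_force: 0.0
```

Call:
drive_tool(
  rows=[
    [0,0,-3,0,0,0,0.6],
    [0,0,-6,0,0,0,0.6],
    [-3,0,-9,0,0,0,0.6],
    [-6,0,-12,0,0,0,0.6],
    [-9,0,-12,0,0,0,0.6],
    [-9,0,-12,0,0,0,0.6],
    [-9,0,-12,0,0,0,0.6],
    [-9,0,-12,0,0,0,0.6],
  ],
)

```text
t: 20.38
tool_pos: [0.42, 0.2184, 0.2519]
tcp_rot: [0.994, 0.109, 0.001, -0.0]
force: [0.5, -0.6, -0.2]
finger_gap: 0.602
finger_force: 0.0
```

Run:
```python
from h import *
s=bot.state();print(s['t'],s['tool_pos'].round(4),s['force'].round(2))
im=bot.get_image("wrist");save("w6.png",im["pixels"]);im["fish"]=True;P=fcloud(im)
for A,ct,m in blobs(im,(0,150,50),(5,255,255),(0,0,640,480),60):
    g=P[m];zt=np.nanpercentile(g[:,2],95);t=g[g[:,2]>zt-.003];print("red",A,ct.round(1),"top",zt.round(4),t.mean(0).round(4))
a=np.radians(11.35);u=np.array([np.cos(a),np.sin(a)]);v=np.array([-u[1],u[0]])
X=(P[...,:2]-[.5614,.1537])@u;Y=(P[...,:2]-[.5614,.1537])@v;Z=P[...,2]
m=(abs(Z-.0813)<.006)&(abs(X)<.098)&(abs(Y)<.048)
A=np.c_[X[m],Y[m],np.ones(m.sum())];print("plate",np.linalg.lstsq(A,Z[m],rcond=None)[0],m.sum())
b=(abs(Z-.094)<.004)&(X<.06)&(Y>.07);print("bar",b.sum(),cv2.minAreaRect((P[b][:,:2]*1000).astype(np.float32)))
```

```text
20.3833 [0.42   0.2184 0.2519] [ 0.48 -0.58 -0.16]
red 216 [340.3  74.1] top 0.0828 [0.5453 0.234  0.0814]
red 333 [324.8 113.3] top 0.1265 [0.5077 0.2387 0.1253]
red 66 [635.8 331.8] top 0.031 [ 0.3499 -0.2908  0.0297]
plate [-0.00238726 -0.00072963  0.08075789] 14846
bar 2347 ((507.88543701171875, 238.7593994140625), (99.4677734375, 18.180166244506836), 12.958422660827637)
```

View pics/w6.png

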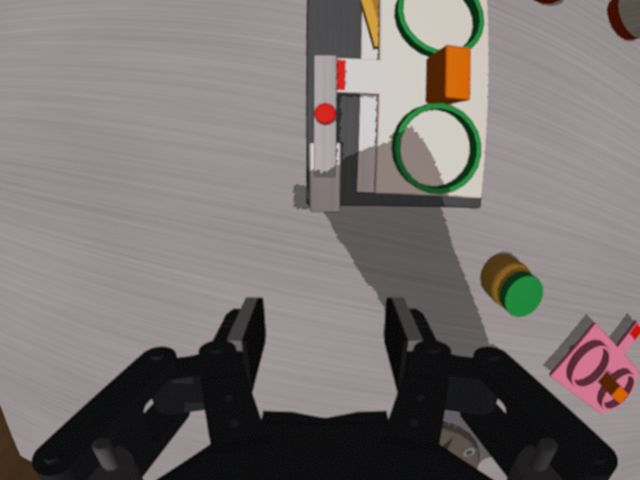

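The bar, with its knob at (325,113), now lies across the tongue at (340,74). It has travelled 60 mm to the stop, and the nest hasn't moved.

```bash
python3 -c "
from plant import bot
print(bot.hand_in())"
```

```text
the job is handed in; nothing more can be done
None
```

The nest is seated on the cone, groove and flat (plate level within about 0.2° in the wrist depth, contact kept to roughly 11 N by the wrist readings), released, and locked with the keeper at its 60 mm stop; I never touched the bottles or jar, and the job is handed in at about 20 s, verdict not reported.

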